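# Seat the tube block on the mixer's locating pin

### The job

Lift the metal tube block by its blue rib and set it on the grey platform of the bench mixer, long side along the platform's long side. The pin under it can be clamped anywhere along the platform's slot, so nudge the block gently until the hole in its underside drops over the pin and it sits flat and square on the platform, then let go. The platform is softly mounted: keep the pressure light, never near the end of its travel, and leave the other things on the bench where they are.

Things in the scene. Friction and masses are not known exactly. Their poses are not given: they have to be found in the camera images.
- block: Loose aluminium tube block, 70 (x) x 120 (y) x 34 mm, 0.28 to 0.45 kg; origin at the centre of its underside, z up. On top a blue lifting rib to grip, 14 mm thick in x, 56 mm long in y, 34 to 72 mm above the origin, centred. In the middle of the underside, below the rib, a round hole 11.5 mm wide, 12 mm deep, edge not chamfered. The wells in the top are only marks.
- mixer: White mixer housing fixed to the bench, 104 (x) x 170 (y) x 45 mm, knob and dark window on its -x side; origin at the centre of its underside. It stands anywhere in front of the robot, left or right of the block, turned by up to about 0.3 rad.
- platform_centre (a point): Centre of the top face of the mixer's grey platform (98 x, 180 y, 10 mm thick), 65 mm over the bench, sinking with it. y runs along its long side and the black slot in its +y half, z up. A steel pin, 10 mm thick, 8 mm tall, tip chamfered to 8.4 mm, is clamped upright in the slot at x = 0 and an unmeasured y from +5 to +33 mm; it stays put. On top of the pin a block stands 8 mm too high or tilts.
- platform (a joint): How far the mixer platform is pressed down on its four rubber mounts (m): 0 unloaded, 0.010 at the hard stop. It starts to sink at about 1.5 N and then yields 1 mm for each further 2 N; it springs back when unloaded.
- timer: White bench timer, 62 x 68 x 21 mm, loose bystander; origin at the centre of its underside.
- stock_a: Small bottle with yellow cap, 44 mm wide, 100 mm tall, loose bystander; origin at the centre of its underside.
- marker_black: Marker pen with black ends, 138 mm long, 16 mm thick, lying, loose bystander; origin at the middle of its underside.
- orange_rack: Small tube rack with orange deck on a blue base, 50 x 78 x 71 mm, loose bystander; origin at the centre of its underside.
Mind the look-alikes: they are no part of the job. What is meant by the block is not red, and is the smaller of those in its own colour.

How it is judged:
On the way, in this order (a step that is already met when the one before it is completed fails the run):
1. the block is lifted clear of the bench (height (world z) of block above 0.03 m), for 0.2 s.
2. the block has dropped over the pin and sits flat and square on the platform (x of block in the frame of platform_centre between -0.006 and 0.006 m and y of block in the frame of platform_centre between 0 and 0.038 m and z of block in the frame of platform_centre between -0.003 and 0.002 m and angle between block's own z axis and vertical below 0.03 rad and angle between the y axis of block and the y axis of platform_centre, either way round below 0.15 rad), for 0.2 s.
At the end, for the whole second after the job is handed in: The block rests on the mixer platform over the pin and is let go: underside less than 2 mm above the platform top, tilt under 0.03 rad, long sides parallel within 0.15 rad, centre within 6 mm of the platform centre line across the slot and 0 to 38 mm from its centre along it (all of step 2 and linear speed of block below 0.02 m/s); the robot touches nothing.
It fails at once if the mixer platform is pressed down more than 8 mm, nearly to its stop (about 17 N) (value of joint platform above 0.008 m).
It fails at once if a bystander (timer, bottle, marker or orange rack) is moved by more than 20 mm (distance of any of timer, stock_a, marker_black, orange_rack from where it was at the start of the episode above 0.02 m).
It also fails if it takes over 51 s, if anything falls off the work surface, if the arm or the gripper's body presses on something with over 40 N, if the wrist force passes 120 N, or if a joint passes its speed limit or range.

### The arm

A 6-joint arm with a two-finger parallel gripper is mounted at the origin on a cart in front of the work surface, level with it; the furniture and walls round the work are solid. World frame = base frame: x ahead of the robot, y to its left, z up, the work surface at z = 0. Lengths are in m, angles in rad, forces in N, time in s.
With the tool pointing down it reaches from about 0.375 to 0.975 m from the base axis. Payload 3.8 kg.
Tool frame: the origin (TCP) lies at the very end of the fingers, on their centre line; the grasp point (between the pads) lies behind it (bot.tcp_to_grasp is the y of the grasp point in the tool frame, in m); y points along the fingers, z is the direction in which the jaws open and shut, and the axes are right-handed (so a half turn about y gives the same grasp; the last joint's range is limited). The gripper opens to 85 mm and grips with 20 to 120 N. Pads are 22 mm wide; open, the fingers measure 114 mm over their backs; the gripper's body (76 mm by 85 mm) begins 54 mm behind the grasp point. The pads swing forward as they close: fully open they stand 13 mm farther back than shut.
Start: joints at [-1.228, 0.264, 1.604, -0, 1.274, -0.037], TCP at [0.25, -0.627, 0.231] pointing down, gripper open.
Joint ranges: [-2.63, 2.63], [-0.94, 2.18], [0.31, 2.57], [-1.31, 4.45], [0, 2.66], [-2.55, 2.55]. Speed limits (rad/s): [2.57, 2.57, 3.14, 3.14, 3.14, 3.14].

### API

Orientations are given as a rotation vector (axis times angle).
In Python, from workcell import bot, optics, workorder gives the robot as it stands.
- The arm moves only by the shell command python3 -m handwheel 'ROWS' [FORCE]. ROWS is JSON, a list of rows, each a list of 7 numbers: the shift along the tool's x, y, z in m, then the turn, a rotation vector about the tool's x, y, z in rad, then the opening, from 0 (shut) to 1 (fully open). A call has 1 to 8 rows; each row shifts and turns the commanded pose from where the row before left it, along the tool's axes as they then stand; what a row does not reach is not made up. A row lasts 1/8 s, in which the tool goes at most 62.5 mm and 10.7 degrees, less where a joint would pass 70% of its speed; a pose out of reach is approached as far as the arm can. A call with a gripper value outside its range is refused whole. The fingers move at their own pace and stop on an object; FORCE is the grip in N (left out, the last holds). Time passes only in rows, so rows that do not move let the fingers close. It gives the time, the measured TCP pose, the force and the opening at its end, in the units of the state.
- bot.read_state(): the state, without advancing time (a new reading comes with each control period).
- optics.read_camera(name): name is "scene" or "top" or "wrist"; returns a dict with "image" (480x640x3 uint8, red, green, blue), "z_map" (480x640 float32, m along the optical axis (not along the pixel's ray), 0 where there is no reading), "mtx" (3x3 intrinsics, pixels), "world_from_camera" (4x4, takes a point from camera to world coordinates); the wrist camera has in their place "hand_eye" (4x4, takes a point from camera to tool coordinates, whose origin is the TCP and whose axes are the tool frame's). Camera axes: x right, y down, z forward; pixel columns grow to the right and rows downward; lengths in m; the calibration is good to about 2 mm. A picture is of the moment at which its call begins: read the wrist's pose just before it.
- workorder.finish_job(): hands the job in, once; it reports no verdict.
The state is a dict: "time": time; "q": joint angles; "joint_vel": joint speeds; "joint_torque": joint torques, N m; "tool_pos": TCP position; "tcp_rot": TCP orientation; "wrist_force": force on the tool from outside, world axes, zero at the start; "torque": the same for the moment, N m; "width": opening from 0.0 (shut) to 1.0 (fully open).
Only numpy, scipy, OpenCV 4.12 (cv2) and the standard library are available. Lean on these libraries where they do the work, as an engineer would, in place of code of your own. Each camera call takes 0.05 s, during which the arm holds its last target.

## Working session

There is one attempt and no reset: what is moved stays moved. The work goes in short steps, Python scripts to look and compute and a shell command to move; the robot and the scene stay as the last step left them, time stands still between calls to the robot, and variables do not carry over. Pictures are saved under pics/ and viewed, and the job is handed in when it is done.

```bash
ls; mkdir -p pics; python3 - <<'E'
from workcell import bot, optics
import cv2
s=bot.read_state(); print(s, bot.tcp_to_grasp)
import pickle
for n in ("scene","top"):
    c=optics.read_camera(n); pickle.dump(c,open(f"{n}0.pkl","wb"))
    cv2.imwrite(f"pics/{n}0.png",c["image"][:,:,::-1]); print(n,c["mtx"],c["world_from_camera"])
E
```

```text
pics
{'time': 0.0, 'q': array([-1.22790400e+00,  2.64797483e-01,  1.60536756e+00,  1.19384741e-05,
        1.27369126e+00, -3.69209446e-02]), 'joint_vel': array([-0.00094528,  0.00032608,  0.00124325,  0.00028453,  0.00087204,
        0.00068893]), 'joint_torque': array([ 5.35848030e-04, -5.15114129e+01, -3.67311859e+01,  2.87192133e-04,
        1.30734299e-02, -5.53682668e-06]), 'tool_pos': array([ 0.24999905, -0.62621621,  0.22993562]), 'tcp_rot': array([-0.38742359,  2.01602491, -2.01143372]), 'wrist_force': array([-0.44322137,  0.42893192,  0.19440175]), 'torque': array([-0.01563155,  0.04242242,  0.02173245]), 'width': 1.00180186722402} -0.0187
scene [[575.36172481   0.         321.6453523 ]
 [  0.         575.36172481 230.96715341]
 [  0.           0.           1.        ]] [[ 0.88962398 -0.17532845  0.42169789 -0.00633426]
 [-0.45630066 -0.37954262  0.80482116 -1.14516355]
 [ 0.01894428 -0.90840923 -0.41765271  0.64920207]
 [ 0.          0.          0.          1.        ]]
top [[450.38328462   0.         317.54909241]
 [  0.         450.38328462 238.19608384]
 [  0.           0.           1.        ]] [[-0.01704507 -0.99583032  0.08961834  0.45815791]
 [-0.99944435  0.01953725  0.0270054  -0.04091046]
 [-0.02864369 -0.08910824 -0.99560999  1.25513203]
 [ 0.          0.          0.          1.        ]]
```

View pics/top0.png

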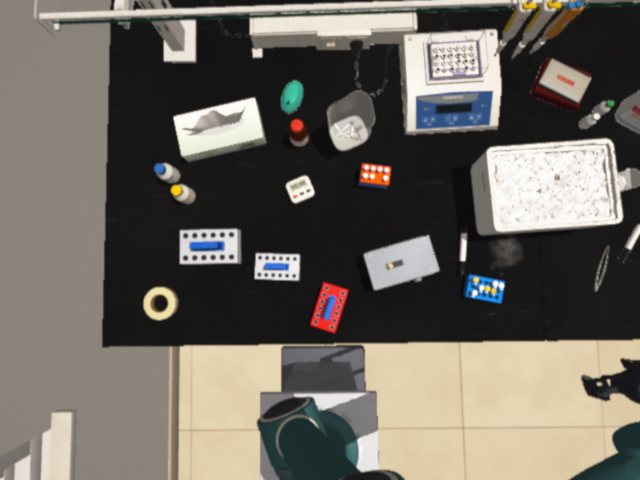

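View pics/scene0.png

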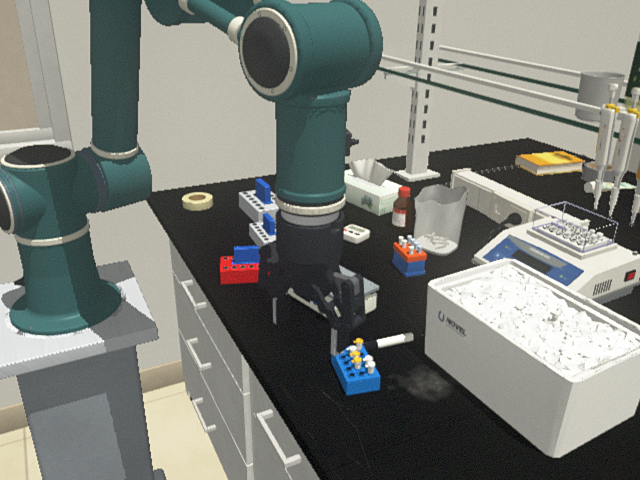

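The top view shows the target as the smaller silver block at about (277,266). The bigger silver one at (210,246) and the red one at (330,307) are the look-alikes. The mixer platform is at (401,262), with its slot and pin near (395,265).

```bash
cat > h.py <<'E'
import numpy as np, cv2
def ray(c,uv,z,T=None):
    T=c["world_from_camera"] if T is None else T
    uv=np.atleast_2d(uv).astype(float); K=c["mtx"]
    d=np.c_[(uv[:,0]-K[0,2])/K[0,0],(uv[:,1]-K[1,2])/K[1,1],np.ones(len(uv))]@T[:3,:3].T
    o=T[:3,3]; return o+d*((z-o[2])/d[:,2])[:,None]
def cloud(c,T=None):
    T=c["world_from_camera"] if T is None else T
    z=c["z_map"];K=c["mtx"];v,u=np.mgrid[:z.shape[0],:z.shape[1]]
    P=np.stack([(u-K[0,2])/K[0,0]*z,(v-K[1,2])/K[1,1]*z,z],-1)
    return P@T[:3,:3].T+T[:3,3]
def rect(pts):
    (c,(w,h),a)=cv2.minAreaRect(np.asarray(pts,np.float32)[:,:2]*1000)
    b=cv2.boxPoints((c,(w,h),a)); e=b[1]-b[0]; f=b[2]-b[1]
    l=e if np.hypot(*e)>np.hypot(*f) else f
    return np.array(c)/1000,(w,h),np.arctan2(l[1],l[0])
E
python3 - <<'E'
import pickle,cv2,numpy as np
from h import *
c=pickle.load(open("top0.pkl","rb")); im=c["image"]; P=cloud(c)
hsv=cv2.cvtColor(im,cv2.COLOR_RGB2HSV)
blue=cv2.inRange(hsv,(100,120,60),(130,255,255))
def roi(m,x0,y0,x1,y1):
    o=np.zeros_like(m);o[y0:y1,x0:x1]=m[y0:y1,x0:x1];return o
m=roi(blue,250,248,305,285)
def big(m):
    cs,_=cv2.findContours(m,0,cv2.CHAIN_APPROX_NONE); return max(cs,key=cv2.contourArea)[:,0]
q=big(m); print("rib px",len(q), "depth z",np.percentile(P[m>0][:,2],[5,50,95]), "rect",rect(ray(c,q,.072)))
br=cv2.inRange(im,(120,120,120),(255,255,255))|blue
q=big(roi(br,248,245,306,288)); print("block rect",rect(ray(c,q,.034)))
# platform via depth height
zz=P[...,2]; pm=((zz>.055)&(zz<.075)).astype(np.uint8)*255
q=big(roi(pm,350,225,450,300)); print("plat",rect(ray(c,q,.065)), np.median(zz[roi(pm,350,225,450,300)>0]))
g=roi(br,350,225,450,300); q=big(g); print("plat colour",rect(ray(c,q,.065)))
cv2.imwrite("pics/crop.png",cv2.resize(im[215:315,240:460],None,fx=3.6,fy=3.6,interpolation=cv2.INTER_CUBIC)[:,:,::-1])
for n,(u,v) in dict(rackorange=(376,176),timer=(300,189),bottle=(180,192),marker=(463,252),red=(330,307),big=(210,246)).items(): print(n,P[v,u])
E
```

```text
rib px 52 depth z [0.03589191 0.07044833 0.07497266] rect (array([0.49307339, 0.10066484]), (60.61274337768555, 14.122991561889648), np.float32(1.4975402))
block rect (array([0.49367902, 0.10413994]), (122.19023895263672, 71.32186126708984), np.float32(1.5124745))
plat (array([ 0.49711279, -0.22621579]), (97.6621322631836, 179.84375), np.float32(-1.3052961)) 0.0637891676595187
plat colour (array([ 0.49459528, -0.22802936]), (108.57837677001953, 179.4814453125), np.float32(-1.3056866))
rackorange [ 0.73176608 -0.16912374  0.05448432]
timer [0.7087282  0.03941766 0.01553889]
bottle [0.69197841 0.35111485 0.0944726 ]
marker [ 0.52432385 -0.40532747  0.01114021]
red [ 0.38410261 -0.03813527  0.0675651 ]
big [0.54791318 0.27145779 0.09221515]
```

View pics/crop.png

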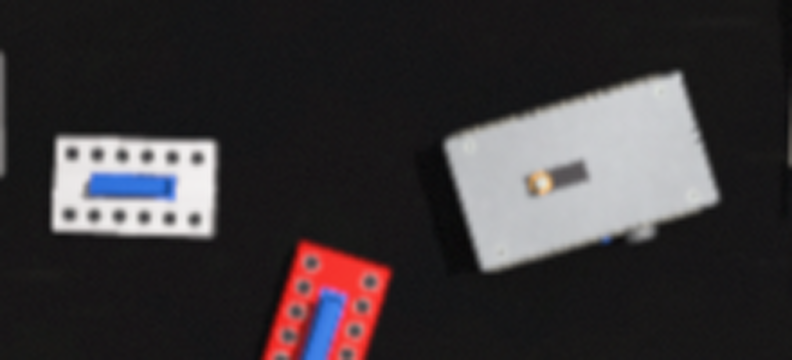

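```bash
cat >> h.py <<'E'
from scipy.spatial.transform import Rotation as Ro
def go(s,target,yaw,lift=None):
    """yaw: direction angle wanted for the jaw axis (tool z), mod pi; tool y down"""
    R=Ro.from_rotvec(s["tcp_rot"]).as_matrix()
    best=None
    for k in (0,np.pi):
        z=np.array([np.cos(yaw+k),np.sin(yaw+k),0]); y=np.array([0,0,-1.]); x=np.cross(y,z)
        Rt=np.c_[x,y,z]; rv=Ro.from_matrix(R.T@Rt).as_rotvec()
        if best is None or np.linalg.norm(rv)<np.linalg.norm(best[0]): best=(rv,Rt)
    d=np.asarray(target)-s["tool_pos"]
    print("turn(tool)",best[0].round(4),"shift in present axes",(R.T@d).round(4),"in turned axes",(best[1].T@d).round(4))
E
python3 - <<'E'
import pickle
from h import *
from workcell import bot
c=pickle.load(open("top0.pkl","rb"))
s=bot.read_state(); R=Ro.from_rotvec(s["tcp_rot"]).as_matrix(); print(R.round(3))
ctr=np.array([.4965,-.227]); yaw=.265
for z in(.065,.073):
    p=ray(c,[390.3,265.6],z)[0]; d=p[:2]-ctr
    print("pin",p, "local",d@[np.cos(yaw),np.sin(yaw)], d@[-np.sin(yaw),np.cos(yaw)])
go(s,[.494,.102,.2],-.06)
E
```

```text
[[-0.929 -0.001  0.371]
 [-0.371  0.002 -0.929]
 [-0.    -1.    -0.002]]
pin [ 0.48925028 -0.19859989  0.065     ] local 0.00044159831994149395 0.029307499969133514
pin [ 0.48904128 -0.19753991  0.073     ] local 0.0005175113323924512 0.030385217481425208
turn(tool) [ 0.0018 -1.131  -0.0012] shift in present axes [-0.4966  0.0313 -0.5859] in turned axes [-0.7416  0.0301  0.1999]
```

```bash
python3 -m handwheel '[[0,0,0,0,-0.17,0,1],[0,0,0,0,-0.17,0,1],[0,0,0,0,-0.17,0,1],[0,0,0,0,-0.17,0,1],[0,0,0,0,-0.17,0,1],[0,0,0,0,-0.17,0,1],[0,0,0,0,-0.11,0,1]]' 40; python3 -c "
from h import *;from workcell import bot
go(bot.read_state(),[.494,.102,.2],-.06)"
```

```text
time: 0.98
tool_pos: [0.2501, -0.6265, 0.2305]
tcp_rot: [-1.181, 1.252, -1.25]
wrist_force: [-0.7, 0.4, -0.6]
width: 1.0
turn(tool) [ 0.0005  0.0031 -0.0012] shift in present axes [-0.7411  0.0313  0.2021] in turned axes [-0.7418  0.0305  0.1998]
```

```bash
python3 -m handwheel '[[-0.053,0,0.0145,0,0,0,1],[-0.053,0,0.0145,0,0,0,1],[-0.053,0,0.0145,0,0,0,1],[-0.053,0,0.0145,0,0,0,1],[-0.053,0,0.0145,0,0,0,1],[-0.053,0,0.0145,0,0,0,1],[-0.053,0,0.0145,0,0,0,1],[-0.053,0,0.0145,0,0,0,1]]'; python3 -m handwheel '[[-0.053,0,0.014,0,0,0,1],[-0.053,0,0.014,0,0,0,1],[-0.053,0,0.014,0,0,0,1],[-0.053,0,0.014,0,0,0,1],[-0.053,0.01,0.014,0,0,0,1],[-0.053,0.02,0.014,0,0,0,1],[0,0,0,0,0,0,1]]'; python3 - <<'E'
from h import *;from workcell import bot,optics
import pickle
s=bot.read_state();c=optics.read_camera("wrist");pickle.dump((s,c),open("w1.pkl","wb"))
cv2.imwrite("pics/w1.png",c["image"][:,:,::-1]);print(c["hand_eye"],s["q"])
go(s,[.494,.102,.2],-.06)
E
```

```text
time: 1.98
tool_pos: [0.3919, -0.2089, 0.231]
tcp_rot: [-1.179, 1.254, -1.254]
wrist_force: [0.1, -0.1, 0.1]
width: 1.0
time: 2.85
tool_pos: [0.494, 0.1044, 0.199]
tcp_rot: [-1.185, 1.253, -1.248]
wrist_force: [-1.3, -1.0, 0.1]
width: 0.997
[[-4.70412861e-05  9.60126907e-01  2.79564519e-01 -7.16810592e-02]
 [ 3.95784541e-04 -2.79564480e-01  9.60126838e-01 -1.42101518e-01]
 [ 9.99999921e-01  1.55812916e-04 -3.66852315e-04 -4.22840624e-04]
 [ 0.00000000e+00  0.00000000e+00  0.00000000e+00  1.00000000e+00]] [ 1.58461273e-01 -3.37843322e-02  1.99511497e+00  7.90398837e-04
  1.18436792e+00  2.14177279e-01]
turn(tool) [0.0042 0.004  0.0002] shift in present axes [ 0.0024 -0.001   0.0001] in turned axes [ 0.0024 -0.001   0.0001]
```

View pics/w1.png

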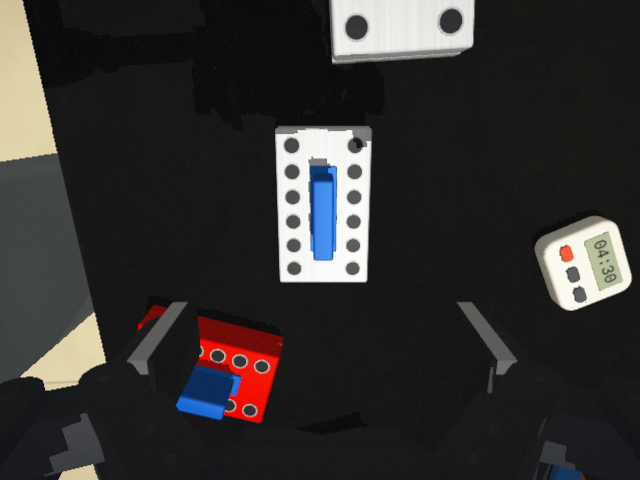

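The wrist view shows the rib at about (322,213), on the block spanning (276..371, 126..282). The timer is on the right and the red block at lower left. Next I measure the rib and block from this view.

```bash
cat >> h.py <<'E'
def wT(s,c):
    T=np.eye(4);T[:3,:3]=Ro.from_rotvec(s["tcp_rot"]).as_matrix();T[:3,3]=s["tool_pos"];return T@c["hand_eye"]
E
python3 - <<'E'
import pickle
from h import *
s,c=pickle.load(open("w1.pkl","rb"));T=wT(s,c);P=cloud(c,T);im=c["image"]
hsv=cv2.cvtColor(im,cv2.COLOR_RGB2HSV)
m=cv2.inRange(hsv,(100,120,60),(130,255,255)); r=np.zeros_like(m);r[120:290,270:380]=255
z=P[...,2]
t=(m>0)&(r>0)&(z>.066)&(z<.08); q=np.argwhere(t)[:,::-1]
print("rib top n",t.sum(),np.median(z[t]),rect(ray(c,q,.072,T)), rect(P[t]))
t=(r>0)&(z>.03)&(z<.04)&(im.min(2)>110); q=np.argwhere(t)[:,::-1]
print("top",t.sum(),np.median(z[t]),rect(ray(c,q,.034,T)))
E
```

```text
rib top n 1651 0.07122276928760124 (array([0.49376056, 0.10655024]), (55.06442642211914, 13.67910385131836), np.float32(1.5223922)) (array([0.49378641, 0.10592632]), (55.21194839477539, 13.8363676071167), np.float32(1.5244628))
top 9965 0.03341113706926424 (array([0.49374652, 0.10573416]), (117.94678497314453, 69.15192413330078), np.float32(1.515382))
```

```bash
python3 -m handwheel '[[-0.0015,0.05,0,0,0.005,0,1],[0,0.05,0,0,0,0,1],[0,0.035,0,0,0,0,1],[0,0.021,0,0,0,0,1],[0,0,0,0,0,0,0],[0,0,0,0,0,0,0],[0,0,0,0,0,0,0],[0,0,0,0,0,0,0]]' 60; python3 -m handwheel '[[0,0,0,0,0,0,0],[0,0,0,0,0,0,0],[0,0,0,0,0,0,0],[0,0,0,0,0,0,0]]'
```

```text
time: 3.9
tool_pos: [0.4956, 0.1031, 0.0464]
tcp_rot: [-1.176, 1.257, -1.258]
wrist_force: [5.2, -0.2, -5.8]
width: 0.15
time: 4.4
tool_pos: [0.4954, 0.103, 0.0462]
tcp_rot: [-1.177, 1.257, -1.258]
wrist_force: [-3.5, -1.3, 6.2]
width: 0.149
```

```bash
python3 -m handwheel '[[0,-0.01,0,0,0,0,0],[0,-0.03,0,0,0,0,0],[0,-0.04,0,0,0,0,0],[0,-0.04,0,0,0,0,0],[0,-0.03,0,0,0,0,0],[0,0,0,0,0,0,0],[0,0,0,0,0,0,0]]'; python3 - <<'E'
from h import *;from workcell import bot,optics
import pickle
s=bot.read_state();c=optics.read_camera("wrist");pickle.dump((s,c),open("w2.pkl","wb"))
cv2.imwrite("pics/w2.png",c["image"][:,:,::-1])
c=optics.read_camera("scene");cv2.imwrite("pics/s2.png",c["image"][:,:,::-1])
print(s["wrist_force"],s["torque"],s["tool_pos"]);go(s,[.489,-.198,.18],.265)
E
```

```text
time: 5.28
tool_pos: [0.4941, 0.1029, 0.1938]
tcp_rot: [-1.179, 1.259, -1.257]
wrist_force: [-1.0, 0.4, -2.7]
width: 0.154
[-0.98407265  0.36148563 -2.73535841] [-0.04315673  0.00496037 -0.02472745] [0.49412386 0.10293363 0.19376735]
turn(tool) [ 2.200e-03 -3.308e-01  1.000e-04] shift in present axes [0.3006 0.0139 0.0147] in turned axes [ 0.2891  0.0138 -0.0838]
```

View pics/w2.png

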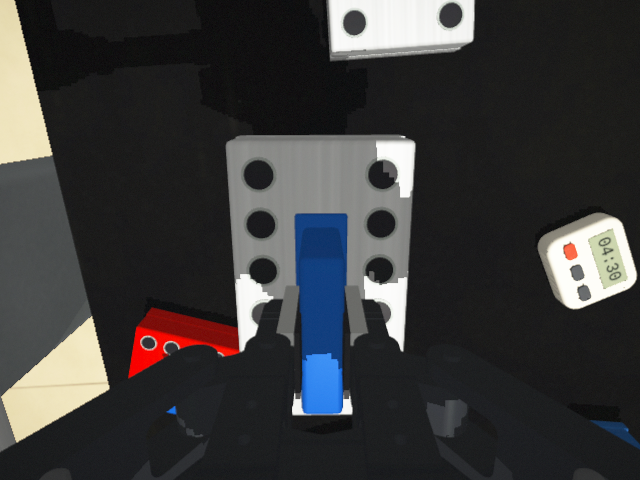

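View pics/s2.png

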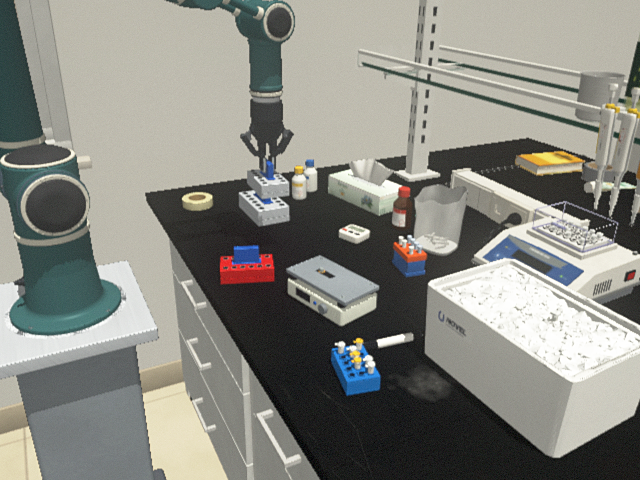

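The block is lifted: it hangs in the fingers in both views and the width is 0.154. The mixer is unobstructed in the scene view. Next I measure the block's offset in the hand, then move beyond the pin so the wrist camera can see the slot.

```bash
python3 - <<'E'
import pickle
from h import *
s,c=pickle.load(open("w2.pkl","rb"));H=c["hand_eye"];P=cloud(c,H);im=c["image"]
# tool coords: y down. look at top face
for u,v in[(315,180),(240,200),(400,200),(320,225),(322,385)]: print(u,v,P[v,u].round(4))
t=(P[...,1]>-.035)&(P[...,1]<.03); r=np.zeros_like(t); r[120:350,215:425]=1; t&=r
print("y of face",np.percentile(P[t][:,1],[5,50,95]).round(4))
for x in(-.055,-.045,-.035,-.025):
    k=t&(abs(P[...,0]-x)<.002)&(P[...,1]>-.012); q=P[k]; print(x,"z edges",q[:,2].min().round(4),q[:,2].max().round(4),"mid",(q[:,2].min()+q[:,2].max())/2,"ymed",np.median(q[:,1]))
for z in(-.03,-.02,.02,.03):
    k=t&(abs(P[...,2]-z)<.002)&(P[...,1]>-.012); q=P[k]; print(z,"x far edge",q[:,0].min().round(4),"y",np.median(q[:,1]))
E
python3 -m handwheel '[[0,-0.02,0,0,-0.165,0,0],[0,-0.03,0,0,-0.165,0,0],[0,0,0,0,0,0,0]]'; python3 -c "
from h import *;from workcell import bot
go(bot.read_state(),[.520,-.314,.25],.265)"
```

```text
315 180 [-0.047   0.0133 -0.003 ]
240 200 [-0.0398  0.0113 -0.0311]
400 200 [-0.0394  0.0132  0.0292]
320 225 [-0.0305  0.0098 -0.0011]
322 385 [ 0.014  -0.0255 -0.0004]
y of face [-0.0258  0.0122  0.0137]
-0.055 z edges -0.0361 0.0339 mid -0.0011302999097775115 ymed 0.012484548240080745
-0.045 z edges -0.0362 0.0338 mid -0.0012051459960314911 ymed 0.012388309764063549
-0.035 z edges -0.0363 0.0342 mid -0.001077762913019583 ymed 0.012264534243973113
-0.025 z edges -0.0361 0.0338 mid -0.0011264425513306184 ymed 0.012387437153872805
-0.03 x far edge -0.0619 y 0.012268852938869979
-0.02 x far edge -0.0619 y 0.012195289132143072
0.02 x far edge -0.0621 y 0.012426767304699271
0.03 x far edge -0.0621 y 0.012852770496504684
time: 5.75
tool_pos: [0.4964, 0.1032, 0.2462]
tcp_rot: [-1.32, 1.012, -1.015]
wrist_force: [0.4, -0.8, -2.9]
width: 0.155
turn(tool) [-0.0029 -0.0028  0.0003] shift in present axes [ 0.4091 -0.0039 -0.0854] in turned axes [ 0.4088 -0.0038 -0.0865]
```

```bash
python3 -m handwheel '[[0.05,0,-0.0107,0,0,0,0],[0.05,0,-0.0107,0,0,0,0],[0.05,0,-0.0107,0,0,0,0],[0.05,0,-0.0107,0,0,0,0],[0.05,0,-0.0107,0,0,0,0],[0.05,0,-0.0107,0,0,0,0],[0.05,0,-0.0107,0,0,0,0],[0.05,0,-0.0107,0,0,0,0]]'; python3 -m handwheel '[[0,0,0,0,0,0,0],[0,0,0,0,0,0,0]]'; python3 - <<'E'
from h import *;from workcell import bot,optics
import pickle
s=bot.read_state();c=optics.read_camera("wrist");pickle.dump((s,c),open("w3.pkl","wb"))
cv2.imwrite("pics/w3.png",c["image"][:,:,::-1]);print(s["wrist_force"])
E
```

```text
time: 6.75
tool_pos: [0.5158, -0.3065, 0.2421]
tcp_rot: [-1.321, 1.019, -1.012]
wrist_force: [0.2, 0.5, -2.9]
width: 0.153
time: 7.0
tool_pos: [0.5158, -0.3048, 0.2426]
tcp_rot: [-1.321, 1.018, -1.011]
wrist_force: [0.2, 0.6, -3.5]
width: 0.153
[ 0.17143534  0.62978735 -3.45915567]
```

View pics/w3.png

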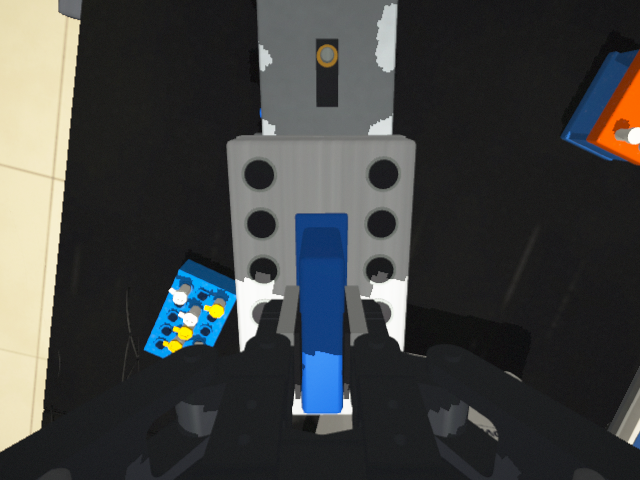

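The wrist view shows the pin at about (327,55), with an amber ring round it, in the slot (317..338, 38..107). The platform edges run at columns 258..397.

```bash
python3 - <<'E'
import pickle
from h import *
s,c=pickle.load(open("w3.pkl","rb"));H=c["hand_eye"];P=cloud(c,H);im=c["image"]
cv2.imwrite("pics/crop3.png",cv2.resize(im[0:140,245:410],None,fx=4,fy=4,interpolation=cv2.INTER_CUBIC)[:,:,::-1])
K=c["mtx"]
W=cloud(c,wT(s,c))
def toolpt(u,v,dep):
    return H[:3,:3]@np.array([(u-K[0,2])/K[0,0]*dep,(v-K[1,2])/K[1,1]*dep,dep])+H[:3,3]
print("pin nbhd world z",W[48:64:3,318:338:3,2].round(4))
print("platform z world",np.median(W[10:120,280:310,2]),"tool y",np.median(P[10:120,280:310,1]))
hsv=cv2.cvtColor(im,cv2.COLOR_RGB2HSV)
m=cv2.inRange(hsv,(8,90,80),(30,255,255));m[:30]=0;m[80:]=0;m[:,:300]=0;m[:,350:]=0
q=np.argwhere(m)[:,::-1];print("amber",len(q),q.min(0),q.max(0),cv2.minEnclosingCircle(q.astype(np.float32)))
# platform edges in tool frame
pl=abs(P[...,1]-np.median(P[10:120,280:310,1]))<.004
for v in range(10,130,20):
    u=np.where(pl[v,240:420])[0]+240; a,b=P[v,u.min()],P[v,u.max()]; print(v,u.min(),u.max(),a.round(4),b.round(4),"mid z",((a+b)/2)[2].round(4))
E
```

```text
pin nbhd world z [[0.0655 0.0654 0.0723 0.0713 0.0721 0.0662 0.065 ]
 [0.0665 0.0726 0.0721 0.0724 0.0727 0.0719 0.0654]
 [0.066  0.0724 0.0736 0.0733 0.0734 0.0732 0.0657]
 [0.0658 0.072  0.073  0.072  0.0724 0.0669 0.0657]
 [0.0648 0.0664 0.0728 0.0723 0.0718 0.0641 0.0658]
 [0.0653 0.0657 0.0645 0.0646 0.0653 0.0654 0.065 ]]
platform z world 0.06449339644592783 tool y 0.1785227100094234
amber 226 [316  44] [337  67] ((326.5, 55.456520080566406), 11.554403305053711)
10 257 396 [-0.1394  0.179  -0.0452] [-0.1395  0.1793  0.0513] mid z 0.003
30 258 395 [-0.1268  0.1792 -0.0451] [-0.1267  0.179   0.0512] mid z 0.003
50 258 395 [-0.114   0.1812 -0.0459] [-0.1138  0.1797  0.052 ] mid z 0.003
70 259 394 [-0.1006  0.1804 -0.0457] [-0.1006  0.1802  0.052 ] mid z 0.0031
90 260 393 [-0.0869  0.181  -0.0456] [-0.0868  0.1783  0.0516] mid z 0.003
110 261 392 [-0.0728  0.1786 -0.0451] [-0.0728  0.1797  0.0517] mid z 0.0033
```

View pics/crop3.png

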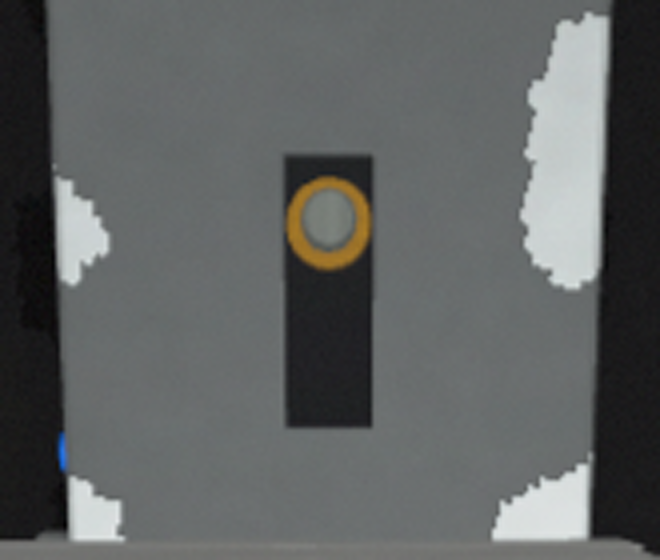

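```bash
python3 - <<'E'
import pickle
from h import *
s,c=pickle.load(open("w3.pkl","rb"));H=c["hand_eye"];K=c["mtx"];P=cloud(c,H)
def onplane(u,v,y):
    d=H[:3,:3]@np.array([(u-K[0,2])/K[0,0],(v-K[1,2])/K[1,1],1]);o=H[:3,3];return o+d*(y-o[1])/d[1]
for yp in(.1775,.179):
  print("ring",onplane(326.5,55.5,yp).round(4),"tip",onplane(327,54.8,yp-.008).round(4),"slot ends",onplane(327,38.7,yp)[0].round(4),onplane(327,106.7,yp)[0].round(4))
t=np.zeros(P.shape[:2],bool);t[42:70,312:342]=1;t&=(abs(P[...,1]-.1705)<.004);q=P[t];print(len(q),q.min(0).round(4),q.max(0).round(4),q.mean(0).round(4))
e=H[:3,3]
print("block near-edge height check", onplane(227,145,.0123),onplane(415,145,.0123))
E
```

```text
ring [-0.1099  0.1775  0.0031] tip [-0.1094  0.1695  0.0034] slot ends -0.1209 -0.0751
ring [-0.1101  0.179   0.0031] tip [-0.1096  0.171   0.0034] slot ends -0.1211 -0.0751
168 [-0.1148  0.1689 -0.0015] [-0.1055  0.1744  0.0076] [-0.11    0.1706  0.003 ]
block near-edge height check [-0.06007729  0.0123     -0.03473252] [-0.06007989  0.0123      0.0335974 ]
```

```bash
python3 -m handwheel '[[-0.04,0,0.0042,0,0,0,0],[-0.04,0.02,0,0,0,0,0],[-0.0275,0.03,0,0,0,0,0],[0,0.03,0,0,0,0,0],[0,0.02,0,0,0,0,0],[0,0.01,0,0,0,0,0],[0,0,0,0,0,0,0],[0,0,0,0,0,0,0]]'; python3 - <<'E'
from h import *;from workcell import bot,optics
import pickle
s0=pickle.load(open("w3.pkl","rb"))[0]
s=bot.read_state();R=Ro.from_rotvec(s0["tcp_rot"]).as_matrix()
print("moved in tool",(R.T@(s["tool_pos"]-s0["tool_pos"])).round(4),s["tool_pos"],s["wrist_force"],"tool y axis",Ro.from_rotvec(s["tcp_rot"]).as_matrix()[:,1].round(4))
go(s,s["tool_pos"],.265)
c=optics.read_camera("scene");cv2.imwrite("pics/s4.png",c["image"][200:360,240:420,::-1].repeat(4,0).repeat(4,1))
E
```

```text
time: 8.05
tool_pos: [0.4937, -0.2007, 0.1364]
tcp_rot: [-1.322, 1.011, -1.014]
wrist_force: [0.4, -0.1, -3.2]
width: 0.152
moved in tool [-0.1059  0.1066  0.0058] [ 0.49374967 -0.20071562  0.13636392] [ 0.3553807  -0.12712549 -3.17125827] tool y axis [ 1.7e-03 -8.0e-04 -1.0e+00]
turn(tool) [-0.0015 -0.0009  0.0012] shift in present axes [0. 0. 0.] in turned axes [0. 0. 0.]
```

View pics/s4.png

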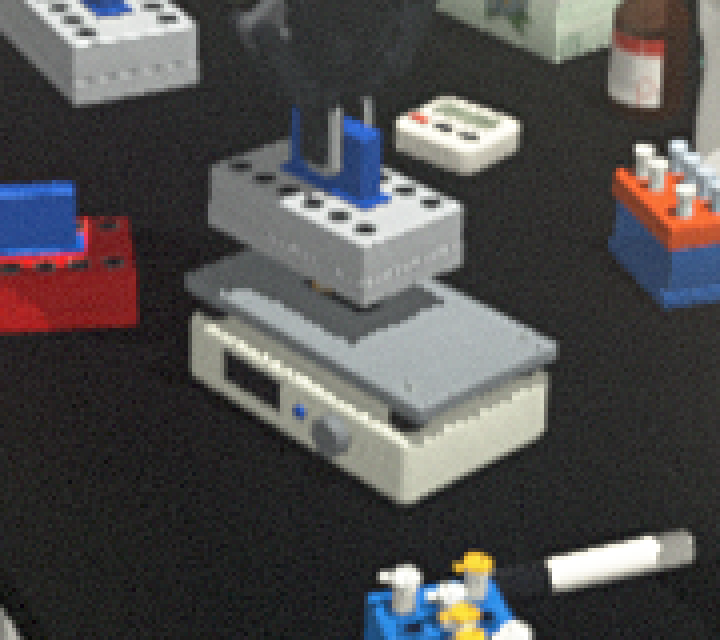

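The scene view shows the block level over the pin, whose amber ring peeks out under the block's edge, and nothing else has been disturbed. I let it settle and re-read the pose.

```bash
cat > mv.py <<'E'
from h import *;from workcell import bot
import pickle
s0=pickle.load(open("w3.pkl","rb"))[0];s=bot.read_state()
a=np.array([.0,.0,-1]);R=Ro.from_rotvec(s0["tcp_rot"]).as_matrix()
d=R.T@(s["tool_pos"]-s0["tool_pos"])-[-.1077,0,.0042]
print("off from pin estimate: x %.4f z %.4f"%(d[0],d[2]),"underside z %.4f"%(s["tool_pos"][2]-.0463),"F",s["wrist_force"].round(1),"M",s["torque"].round(2),"q rotdiff",(Ro.from_matrix(R).inv()*Ro.from_rotvec(s["tcp_rot"])).as_rotvec().round(4))
E
for i in 1 2 3; do python3 -m handwheel '[[0,0,0,0,0,0,0],[0,0,0,0,0,0,0]]'>/dev/null; python3 mv.py; done
```

```text
off from pin estimate: x 0.0019 z 0.0011 underside z 0.0896 F [ 0.4  0.4 -3. ] M [-0.03 -0.03 -0.01] q rotdiff [ 0.0034 -0.0026 -0.0043]
off from pin estimate: x 0.0015 z 0.0008 underside z 0.0890 F [ 1.  -0.4 -2.4] M [-0.02 -0.03 -0.03] q rotdiff [ 0.0026 -0.0027 -0.0036]
off from pin estimate: x 0.0015 z 0.0009 underside z 0.0890 F [-0.7 -0.2 -3.3] M [ 0.01 -0.06 -0.01] q rotdiff [ 0.0025 -0.0029 -0.0036]
```

```bash
python3 -m handwheel '[[-0.0015,0.005,-0.0009,0,0,0,0],[0,0.005,0,0,0,0,0],[0,0.003,0,0,0,0,0],[0,0,0,0,0,0,0],[0,0,0,0,0,0,0],[0,0,0,0,0,0,0]]'>/dev/null; python3 mv.py; python3 -c "
from workcell import optics;import cv2
c=optics.read_camera('scene');cv2.imwrite('pics/s5.png',cv2.resize(c['image'][240:320,280:390,::-1],None,fx=7,fy=7))"
```

```text
off from pin estimate: x 0.0002 z 0.0002 underside z 0.0762 F [-0.6 -0.4 -2.6] M [-0.02  0.03 -0.05] q rotdiff [ 0.0029 -0.0029 -0.0039]
```

View pics/s5.png

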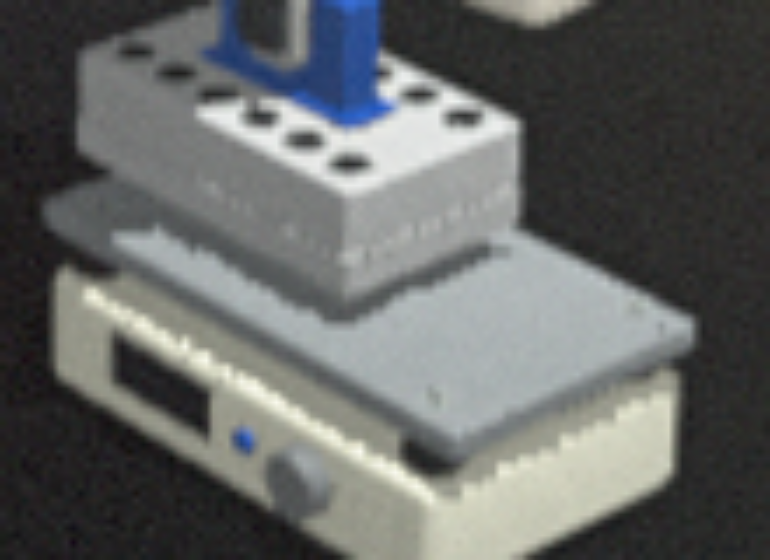

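The block hangs about 1 cm clear of the platform and parallel to it. Now I go down in small steps and watch the force.

```bash
for i in 1 ; do python3 -m handwheel '[[0,0.002,0,0,0,0,0],[0,0.001,0,0,0,0,0],[0,0,0,0,0,0,0],[0,0,0,0,0,0,0]]'>/dev/null; python3 mv.py; done
python3 -m handwheel '[[0,0.0015,0,0,0,0,0],[0,0,0,0,0,0,0],[0,0,0,0,0,0,0]]'>/dev/null; python3 mv.py
python3 -m handwheel '[[0,0.0015,0,0,0,0,0],[0,0,0,0,0,0,0],[0,0,0,0,0,0,0]]'>/dev/null; python3 mv.py
```

```text
off from pin estimate: x 0.0001 z -0.0000 underside z 0.0730 F [-0.5 -0.6 -2.7] M [-0.01 -0.05  0.01] q rotdiff [ 0.0025 -0.0028 -0.0036]
off from pin estimate: x 0.0001 z -0.0000 underside z 0.0714 F [-0.3 -0.5 -3.1] M [-0.02  0.02 -0.  ] q rotdiff [ 0.0025 -0.0029 -0.0036]
off from pin estimate: x 0.0001 z -0.0000 underside z 0.0699 F [ 1.2 -0.5 -3.1] M [ 0.    0.01 -0.04] q rotdiff [ 0.0025 -0.0029 -0.0036]
```

```bash
python3 -m handwheel '[[0,0.0015,0,0,0,0,0],[0,0,0,0,0,0,0],[0,0,0,0,0,0,0]]'>/dev/null; python3 mv.py
python3 -m handwheel '[[0,0.0015,0,0,0,0,0],[0,0,0,0,0,0,0],[0,0,0,0,0,0,0]]'>/dev/null; python3 mv.py; python3 -m handwheel '[[0,0.001,0,0,0,0,0],[0,0,0,0,0,0,0],[0,0,0,0,0,0,0]]'>/dev/null; python3 mv.py;python3 -c "
from workcell import optics;import cv2
c=optics.read_camera('scene');cv2.imwrite('pics/s6.png',cv2.resize(c['image'][240:320,280:390,::-1],None,fx=7,fy=7))"
```

```text
off from pin estimate: x 0.0001 z 0.0000 underside z 0.0684 F [-0.6  0.6 -2.8] M [ 0.01 -0.01  0.04] q rotdiff [ 0.0025 -0.0028 -0.0036]
off from pin estimate: x 0.0001 z -0.0000 underside z 0.0669 F [ 0.4  0.1 -3.6] M [-0.02 -0.05  0.02] q rotdiff [ 0.0024 -0.0029 -0.0036]
off from pin estimate: x 0.0001 z 0.0000 underside z 0.0660 F [-0.4  0.9 -3.9] M [-0.04 -0.02 -0.01] q rotdiff [ 0.0025 -0.0029 -0.0036]
```

View pics/s6.png

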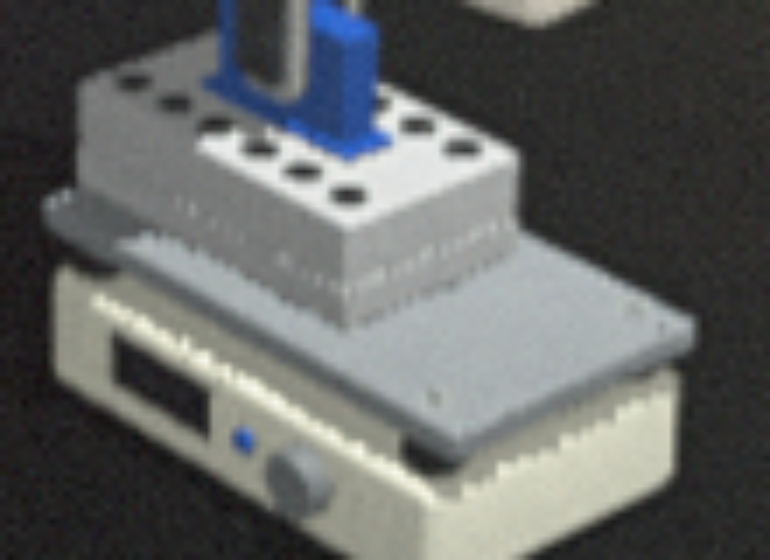

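The block is down over the pin with no gap visible, still with no upward force. I close the last millimetre before opening.

```bash
for k in 1; do python3 -m handwheel '[[0,0.001,0,0,0,0,0],[0,0,0,0,0,0,0],[0,0,0,0,0,0,0]]'>/dev/null; python3 mv.py; python3 -m handwheel '[[0,0.001,0,0,0,0,0],[0,0,0,0,0,0,0],[0,0,0,0,0,0,0]]'>/dev/null; python3 mv.py;done
```

```text
off from pin estimate: x 0.0001 z 0.0000 underside z 0.0650 F [ 0.8  0.5 -3.5] M [-0.03 -0.03 -0.04] q rotdiff [ 0.0025 -0.0029 -0.0036]
off from pin estimate: x 0.0002 z 0.0000 underside z 0.0642 F [-1.4  0.3 -0.4] M [0.05 0.18 0.02] q rotdiff [ 0.0026 -0.0028 -0.0037]
```

```bash
python3 -m handwheel '[[0,0.0007,0,0,0,0,0],[0,0,0,0,0,0,0],[0,0,0,0,0,0,0]]' 25 >/dev/null; python3 mv.py; python3 -m handwheel '[[0,0,0,0,0,0,0.3],[0,0,0,0,0,0,0.6],[0,0,0,0,0,0,0.6],[0,0,0,0,0,0,0.6]]'; python3 mv.py;python3 -c "
from workcell import optics;import cv2
c=optics.read_camera('scene');cv2.imwrite('pics/s7.png',cv2.resize(c['image'][220:320,280:390,::-1],None,fx=6,fy=6))"
```

```text
off from pin estimate: x 0.0002 z 0.0000 underside z 0.0634 F [-1.6 -0.3  2.6] M [ 0.07  0.3  -0.01] q rotdiff [ 0.0026 -0.0029 -0.0038]
time: 13.7
tool_pos: [0.4918, -0.1994, 0.1096]
tcp_rot: [-1.323, 1.012, -1.013]
wrist_force: [-0.5, -0.6, 0.3]
width: 0.601
off from pin estimate: x 0.0001 z 0.0001 underside z 0.0633 F [-0.5 -0.6  0.3] M [-0.01  0.03  0.02] q rotdiff [ 0.0027 -0.0029 -0.0037]
```

View pics/s7.png

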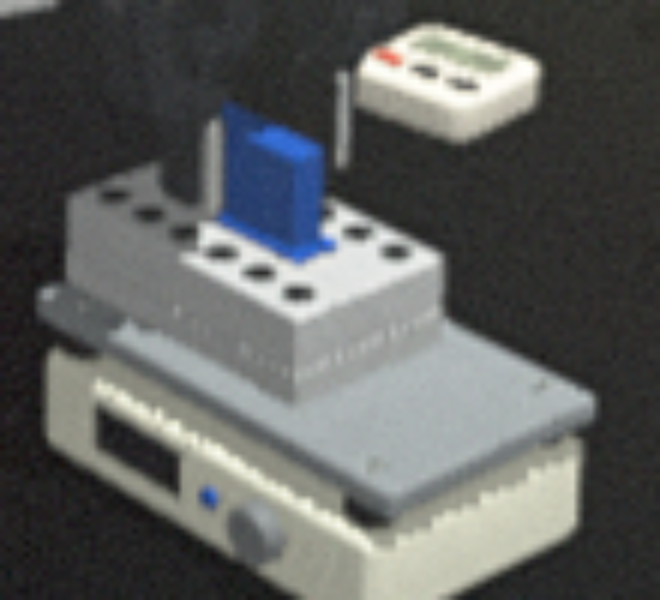

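The jaws are open on both sides of the rib and the block sits flat. I retreat straight up.

```bash
python3 -m handwheel '[[0,-0.01,0,0,0,0,0.6],[0,-0.03,0,0,0,0,0.6],[0,-0.05,0,0,0,0,0.6],[0,-0.05,0,0,0,0,0.6],[0,0,0,0,0,0,0.6],[0,0,0,0,0,0,0.6]]'; python3 - <<'E'
from h import *;from workcell import bot,optics
import pickle
s=bot.read_state();c=optics.read_camera("wrist");T=wT(s,c);P=cloud(c,T);t=optics.read_camera("top")
cv2.imwrite("pics/w8.png",c["image"][:,:,::-1]);cv2.imwrite("pics/t8.png",t["image"][:,:,::-1])
R=P[60:340,180:460]; z=R[...,2]; 
top=R[(z>.09)&(z<.103)];pl=R[(z>.058)&(z<.069)];rib=R[(z>.128)&(z<.142)]
for n,q in(("top",top),("rib",rib),("plat",pl)):
    A=np.c_[q[:,:2]-q[:,:2].mean(0),np.ones(len(q))];k=np.linalg.lstsq(A,q[:,2],rcond=None)[0]
    print(n,len(q),"z",np.median(q[:,2]).round(4),"slope",k[:2].round(4),rect(q))
E
```

```text
time: 14.5
tool_pos: [0.4916, -0.1993, 0.25]
tcp_rot: [-1.322, 1.012, -1.013]
wrist_force: [-0.5, 0.4, 0.2]
width: 0.596
top 13469 z 0.0977 slope [-0.0006  0.0015] (array([ 0.49035895, -0.19716019]), (70.18087768554688, 119.4428939819336), np.float32(-1.3060853))
rib 1842 z 0.1354 slope [ 0.013  -0.0054] (array([ 0.4902323 , -0.19729997]), (13.919290542602539, 56.38079071044922), np.float32(-1.3137249))
plat 9239 z 0.0635 slope [-0.0003  0.0008] (array([ 0.49771555, -0.2262836 ]), (98.2504653930664, 178.89663696289062), np.float32(-1.3050096))
```

View pics/w8.png

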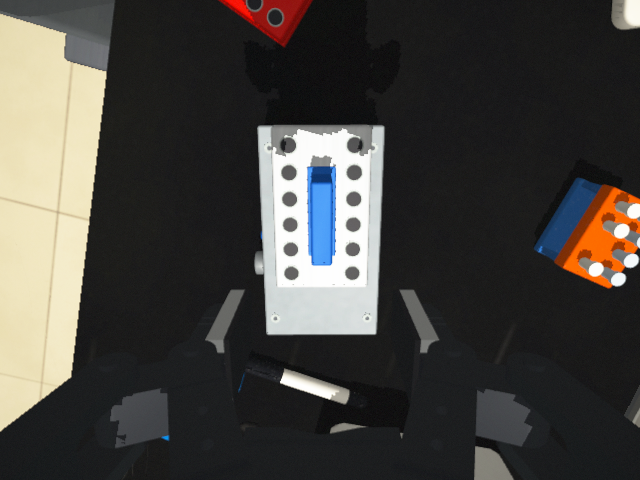

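View pics/t8.png

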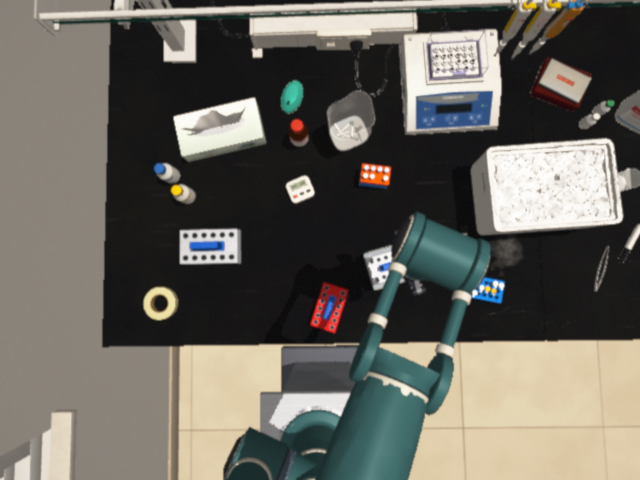

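```bash
python3 -c "
from workcell import workorder;print(workorder.finish_job())"
```

```text
the job is handed in; nothing more can be done
None
```

The block is on the mixer platform over the pin, flat, square and let go, and the job was handed in at about 15 s of the 51 s allowed. `finish_job` reports no verdict, so this rests on my own checks.

I gripped the smaller silver block by its blue rib and lifted it. I found the pin with the wrist camera, about 30 mm along the slot from the platform centre. The hole went over the pin on the first slow descent, so no nudging was needed. I then opened the jaws and backed straight up.

**Last wrist-camera checks:**
- **Height:** the block top is 34.2 mm above the platform top, and the block is 34 mm thick, so it sits flat.
- **Tilt:** about 0.002 rad on the block top. A fit on the small rib top gave about 0.014 rad, probably because there were few points; both are under 0.03 rad.
- **Angle to the platform's long side:** about 0.001 rad from the block outline, 0.009 rad from the rib.
- **Position:** the block centre is about 0.5 mm off the centre line and 30 mm along the slot.
- **Platform load:** the push before release was light. The wrist reading rose from about -3 N with the block hanging to +2.6 N, and the platform sank 1 to 2 mm.
- **Robot clear:** the wrist force is near zero, with the tool about 110 mm above the rib.
- **Bystanders:** the timer, bottle and orange rack are at the same image positions as at the start. The marker was hidden by the arm in the last top view; the wrist view shows it lying beside the mixer, but I did not measure it again.

One disagreement along the way: the first top-view estimate of the block was about 2 mm off the wrist view, and I used the wrist view.

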